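Turn the top leaf of the prep-chart rack

TASK

With a fingertip, push the top leaf of the chart rack (the one with its tab in the middle) up and over the spine and press it gently down until it lies flat on the other side, so that the chart beneath it shows. Only push it, never pinch it; leave the other two leaves lying where they are, and do not disturb the pepper shaker, the spice jar or the small dish.

Things in the scene. Friction and masses are not known exactly. Their poses are not given: they have to be found in the camera images.
- rack: Metal chart rack fixed to the worktop, open like a book in a shallow V. Origin on the worktop under the middle of its spine; x along the spine (away from the robot at yaw 0), y towards the wing where the top leaf starts (robot's left), z up. Two wings, 180 x 131 mm, rise from the spine at 0.35 rad. Three rigid white 5 mm leaves hinge on it: two lie on the left wing, one on the right.
- spine (a point): Middle of the top leaf's hinge line, 36 mm above the rack's origin; the hinge runs along the rack's x axis. A leaf at joint angle q makes the angle 0.35 + q with the rack's +y axis, turning up and over towards -y.
- top_leaf (a joint): Uppermost leaf on the left wing, the one to turn. Radians: 0 = flat on the left wing, 1.22 = upright, 2.44 = flat on the other wing, where a stop halts it. Starts at 0 to 0.3. 170 mm along the spine, 135 mm from hinge to free edge. About 90 g; its stiff hinge (0.075 N m friction) keeps any angle at which it is left, so it must be pushed all the way down.
- top_leaf_tab (a point): Middle of the outer edge of the top leaf's tab, 160 mm from the hinge; the tab is 36 mm wide, in the middle of the leaf's free edge, sticks out 25 mm and overhangs the wing, so a finger fits down beside it. Moves with the leaf. Fingers pressing both faces of the leaf at once count as a pinch.
- under_leaf (a joint): Leaf beneath the top leaf on the left wing, same size, its tab at the end of the edge nearer the robot (60 mm from the middle); hinged parallel to the top leaf, 7 mm to the left and 4 mm lower. 0 = flat on the left wing; must stay there.
- right_leaf (a joint): Leaf that already lies on the other wing, same size, its tab at the far end of the edge (60 mm from the middle); hinged 7 mm to the right and 4 mm lower. 0 = flat on that wing; grows as it is raised; must stay there.
- pepper_shaker: Steel pepper shaker, 58 mm across, 95 mm high, stands to the right of the rack; origin under its middle.
- spice_jar: White spice jar, 47 mm across, 98 mm high, stands to the right of the rack; origin under its middle.
- sauce_dish: Small white dish, 67 mm across, 21 mm high, stands to the left of the rack; origin under its middle.

How it is judged:
By the outcome, as a careful person would: the job done as asked, in the order asked, and still so for the second after the job is handed in, with the robot touching nothing.
It also fails if it takes over 42 s, if anything falls off the work surface, if the arm or the gripper's body presses on something with over 40 N, if the wrist force passes 120 N, or if a joint passes its speed limit or range.

ROBOT

A 6-joint arm with a two-finger parallel gripper is mounted at the origin on a cart in front of the work surface, level with it; the furniture and walls round the work are solid. World frame = base frame: x ahead of the robot, y to its left, z up, the work surface at z = 0. Lengths are in mm, angles in rad, forces in N, time in s.
With the tool pointing down it reaches from about 300 to 775 mm from the base axis. Payload 14.6 kg.
Tool frame: the origin (TCP) lies between the finger pads; the fingertips stand 25 mm ahead of it and the grasp point (between the pads) lies 6 mm ahead of it; z points along the fingers, y is the line along which they close (so a half turn about z gives the same grasp; the last joint's range is limited). The gripper opens to 94 mm and grips with 3 to 60 N. Pads are 16 mm wide; open, the fingers measure 119 mm over their backs; the gripper's body (75 mm by 177 mm) begins 78 mm behind the grasp point.
Start: joints at [1.134, 0.3, 1.521, -0, 1.321, -0.067], TCP at [198.783, 512.811, 198.746] pointing down, gripper open.
Joint ranges: [-3.03, 3.03], [-0.79, 2.21], [0.23, 2.52], [-1.04, 4.18], [0, 3.07], [-2.55, 2.55]. Speed limits (rad/s): [2.22, 2.22, 2.57, 3.14, 3.14, 3.14].

INTERFACE

Orientations are given as [roll, pitch, yaw] about the fixed x, y, z axes, in that order (R = Rz(yaw) Ry(pitch) Rx(roll)).
In Python, from cell import manip gives the robot as it stands. The module is installed in compiled form; this text tells all that it offers.
- The arm moves only by the tool step_arm, never from a script. Its argument "series" is one flat list of numbers, 5 for each row, row after row: the shift along the world's x, y, z in mm, then the turn about the world's z in rad, then the closure, from 0 (fully open) to 1 (shut). In form: [dx, dy, dz, spin, jaw, dx, dy, dz, spin, jaw, ...]. A call has 1 to 20 rows; each row shifts and turns the commanded pose from where the row before left it; what a row does not reach is not made up. A row lasts 1/8 s, in which the tool goes at most 62.5 mm and 10.7 degrees, less where a joint would pass 70% of its speed; a pose out of reach is approached as far as the arm can. A call is refused whole if a number of a shift passes 62.5 or a number of a turn 0.188, either way. A call with a gripper value outside its range is refused whole. The fingers move at their own pace and stop on an object; "squeeze" is the grip in N (left out, the last holds). Time passes only in rows, so rows that do not move let the fingers close. It gives the time, the measured TCP pose, the force, the opening and the grip force at its end, in the units of the state.
- manip.read_state(): the state, without advancing time (a new reading comes with each control period).
- manip.camera(name): name is "scene" or "top" or "wrist"; returns (picture, depth): 384x512x3 uint8, blue, green, red; 384x512 float32, mm along the optical axis (not along the pixel's ray), 0 where there is no reading.
- manip.camera_info(name): a dict with "fovy" (degrees; the focal length in pixels is half the picture's height over the tangent of half this angle, whatever the lens; pixels are square), "cx", "cy" (the principal point, pixels), "k1" (the pictures are not rectified: a ray, as slopes to the right and down, at radius r is drawn at 1 + k1 r^2 times it, then the intrinsics apply), "eye" and "orientation" of the camera in the world. Camera axes: x right, y down, z forward; pixel columns grow to the right and rows downward; lengths in mm; the calibration is good to about 2 mm. A picture is of the moment at which its call begins: read the wrist's pose just before it. camera_info takes no time and is no camera call; for the wrist camera it gives the pose at the moment of the call.
- manip.sign_off(): hands the job in; it is judged then, once.
The state is a dict: "clock": time; "joints": joint angles; "qd": joint speeds; "effort": joint torques, N m; "eef_pos": TCP position; "eef_rot": TCP orientation; "wrist_force": force on the tool from outside, world axes, zero at the start; "moment": the same for the moment, N m; "finger_gap": finger opening in mm; "finger_force": force on a finger pad.
Only numpy, scipy, OpenCV 4.12 (cv2) and the standard library are available. Lean on these libraries where they do the work, as an engineer would, in place of code of your own. Each camera call takes 0.05 s, during which the arm holds its last target. There are 200 camera calls.

## Working session

There is one attempt and no reset: what is moved stays moved. The work goes in short steps, Python scripts to look and compute and a tool call to move; the robot and the scene stay as the last step left them, time stands still between calls to the robot, and variables do not carry over. Pictures are saved under pics/ and viewed, at most 10 in all, crops included, and the job is handed in when it is done.

Besides the shell and the picture viewer there is one more tool, called as name(argument=value, ...) on one line, values as JSON. step_arm: Moves the arm, as the interface text tells. Its arguments: {"type":"object","properties":{"series":{"type":"array"},"squeeze":{"type":"number"}},"required":["series"]}

```bash
mkdir -p pics; cat > h.py <<'E'
from cell import manip
import numpy as np, cv2
def K(i):
    f=192/np.tan(np.radians(i["fovy"])/2); return f
def pts(name,save=None):
    i=manip.camera_info(name); im,d=manip.camera(name)
    if save: cv2.imwrite(save,im)
    np.savez(f"{name}.npz",im=im,d=d,P=world(i,d))
    return im,d
def rot(o):
    o=np.array(o)
    if o.shape==(3,3): return o
    if o.shape==(4,): raise SystemExit("quat")
    from scipy.spatial.transform import Rotation as R
    return R.from_euler('xyz',o).as_matrix()
def world(i,d):
    f=K(i); v,u=np.mgrid[0:384,0:512].astype(float)
    k=np.array([[f,0,i["cx"]],[0,f,i["cy"]],[0,0,1]])
    n=cv2.undistortPoints(np.stack([u,v],-1).reshape(-1,1,2),k,np.array([i["k1"],0,0,0.])).reshape(384,512,2)
    c=np.dstack([n[...,0]*d,n[...,1]*d,d])
    return c@rot(i["orientation"]).T+np.array(i["eye"])
E
python3 - <<'E'
from h import *
for n in("top","scene"):
    print(manip.camera_info(n)); pts(n,f"pics/{n}0.png")
a=[cv2.imread(f"pics/{n}0.png") for n in("top","scene")]
cv2.imwrite("pics/b.png",a[0])
print(manip.read_state())
E
```

```text
{'fovy': 55.374938039759115, 'cx': 256.50091446373494, 'cy': 183.4994308637495, 'k1': -0.1154207507037549, 'eye': array([ 270.81186205,   70.92738835, 1188.8366319 ]), 'orientation': array([-2.93145285e+00,  1.55067059e-03, -1.54565232e+00])}
{'fovy': 44.33767732245853, 'cx': 257.3128935423901, 'cy': 193.50763861241077, 'k1': -0.05310492006652292, 'eye': array([   1.94727626, -411.01316004, 1078.69310503]), 'orientation': array([-2.51211539, -0.00855359, -0.8428276 ])}
{'clock': 0.1, 'joints': array([ 1.13442668e+00,  3.00399988e-01,  1.52147069e+00, -7.71826643e-06,
        1.32067574e+00, -6.65777198e-02]), 'qd': array([-0.00017058, -0.00212489, -0.00082056,  0.00109517, -0.00152902,
        0.00186537]), 'effort': array([ 2.36706310e-04, -5.32646835e+01, -3.53281116e+01,  7.08434964e-02,
        2.35828426e-02, -2.96168039e-06]), 'eef_pos': array([198.68372755, 512.62823452, 198.27203097]), 'eef_rot': array([-3.14064050e+00, -5.59932559e-05,  2.77180261e+00]), 'wrist_force': array([ 0.5119008 ,  0.83230955, -0.41589022]), 'moment': array([ 0.01725152, -0.01164063, -0.03006196]), 'finger_force': 0.0, 'finger_gap': 93.93085814488973}
```

View pics/top0.png

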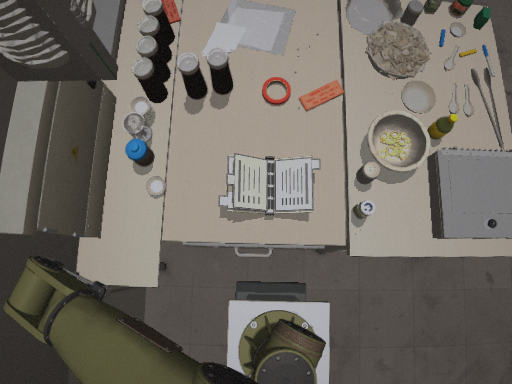

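View pics/scene0.png

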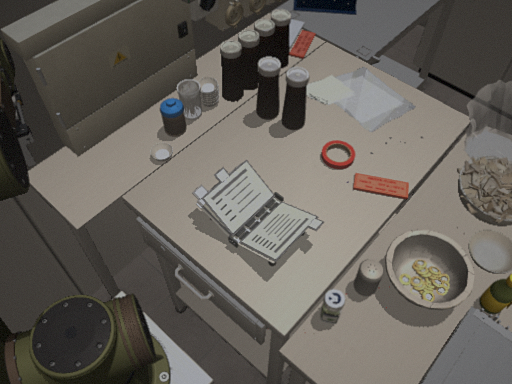

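The top view shows the rack with its spine at about (270,185), and left tabs near (226,200) and (230,165). The shaker is at (368,172), the jar at (365,210) and the dish at (156,186).

```bash
python3 - <<'E'
from h import *
z=np.load("top.npz"); im=z["im"];P=z["P"]
zs=np.load("scene.npz"); 
a=cv2.resize(im[140:225,210:330],None,fx=5,fy=5,interpolation=2)[:, :600]
b=cv2.resize(zs["im"][150:280,180:330],None,fx=4,fy=4,interpolation=2)
cv2.imwrite("pics/c1.png",a);cv2.imwrite("pics/c2.png",b)
np.set_printoptions(precision=0,suppress=True)
for n,uv in dict(dish=(156,186),pep=(368,172),jar=(365,210)).items(): print(n,P[uv[1],uv[0]])
for v in (165,175,183,192,202): print(v,[tuple(int(q) for q in P[v,u]) for u in range(218,326,6)])
E
```

```text
dish [506. 413.   7.]
pep [ 550. -268.   92.]
jar [ 430. -253.   97.]
165 [(584, 210, 0), (584, 189, 2), (565, 163, 75), (557, 142, 107), (561, 124, 94), (564, 106, 86), (568, 88, 73), (572, 69, 58), (575, 49, 47), (580, 29, 33), (578, 10, 41), (576, -8, 52), (576, -27, 53), (574, -45, 60), (572, -63, 72), (572, -82, 74), (570, -100, 80), (568, -117, 90)]
175 [(548, 207, 6), (550, 188, 1), (523, 158, 117), (525, 141, 109), (529, 123, 94), (532, 105, 86), (535, 87, 73), (539, 68, 57), (542, 49, 47), (546, 29, 33), (544, 10, 42), (543, -8, 48), (542, -27, 54), (540, -45, 67), (540, -63, 69), (537, -80, 83), (558, -112, 0), (558, -132, 0)]
183 [(523, 207, -2), (522, 186, 2), (498, 157, 118), (501, 140, 105), (504, 122, 93), (506, 104, 86), (510, 86, 70), (514, 67, 55), (515, 48, 50), (519, 28, 34), (518, 9, 40), (518, -9, 45), (515, -27, 58), (516, -46, 58), (514, -64, 67), (513, -81, 78), (270, 70, 1188), (530, -131, 2)]
192 [(492, 205, 0), (492, 185, 4), (479, 160, 75), (473, 139, 106), (476, 121, 93), (478, 103, 85), (482, 85, 68), (484, 67, 58), (487, 47, 47), (490, 28, 31), (489, 9, 42), (487, -8, 51), (487, -27, 55), (486, -45, 65), (486, -64, 67), (486, -82, 70), (499, -111, 3), (501, -132, -4)]
202 [(459, 204, -1), (445, 176, 86), (447, 158, 77), (443, 138, 106), (445, 120, 97), (447, 102, 88), (449, 84, 75), (453, 66, 57), (455, 47, 43), (457, 27, 35), (456, 9, 44), (456, -9, 50), (455, -27, 54), (454, -45, 64), (454, -64, 65), (453, -81, 75), (466, -112, -1), (467, -131, 0)]
```

View pics/c1.png

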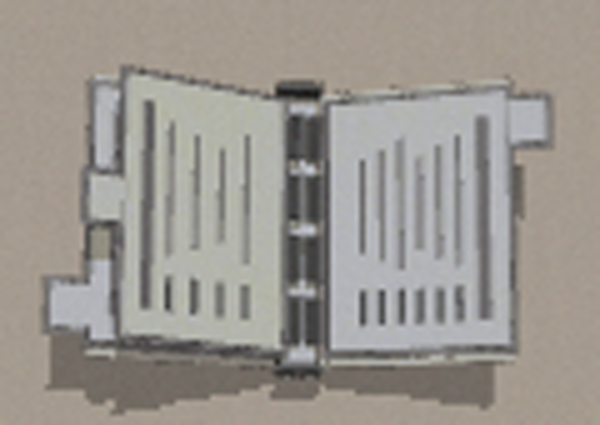

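View pics/c2.png

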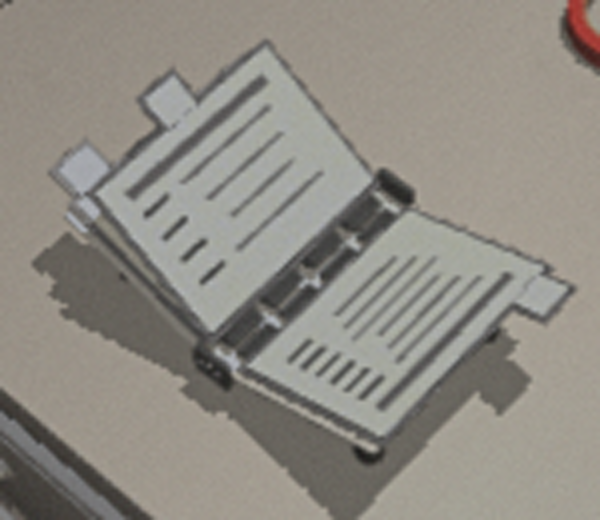

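The crops show the top leaf raised above the under leaf. Its middle tab is near crop (105,195), the near tab of the under leaf near (70,305), and the right leaf's tab near (530,120). Next I fit planes to get the rack pose.

```bash
python3 - <<'E'
from h import *
z=np.load("top.npz");P=z["P"]
np.set_printoptions(precision=3,suppress=True)
def fit(c0,c1,r0,r1):
    Q=P[140+r0//5:140+r1//5,210+c0//5:210+c1//5].reshape(-1,3)
    for _ in range(3):
        m=Q.mean(0);n=np.linalg.svd(Q-m)[2][2];n*=np.sign(n[2]);r=(Q-m)@n;Q=Q[abs(r)<6]
    return m,n
m1,n1=fit(140,275,110,325);m2,n2=fit(340,495,115,335)
d=np.cross(n1,n2);d*=np.sign(d[0]);d/=np.linalg.norm(d)
p=np.linalg.lstsq(np.array([n1,n2,[1,0,0]]),np.array([n1@m1,n2@m2,505]),rcond=None)[0]
print(m1,n1,np.arctan2(np.hypot(*n1[:2]),n1[2]));print(m2,n2,np.arctan2(np.hypot(*n2[:2]),n2[2]));print(d,np.arctan2(d[1],d[0]),p)
for n,(c,r) in dict(sp_far=(300,92),sp_near=(300,368),sp=(302,230),tab=(105,182),tab2=(105,210),utab=(68,290),rtab=(530,120),ledge_far=(140,80),ledge_near=(135,335),re_far=(500,100),re_near=(505,340)).items(): print(n,P[140+round(r/5),210+round(c/5)])
E
```

```text
[509.905  94.325  77.198] [ 0.009 -0.655  0.755] 0.7147116087654839
[506.959 -35.506  58.96 ] [0.005 0.458 0.889] 0.47580532170232753
[ 1.     0.005 -0.008] 0.0051931982158140546 [505.     32.727  23.812]
sp_far [602.611  36.918  37.232]
sp_near [417.821  33.923  44.145]
sp [510.65   35.091  30.108]
tab [521.16  155.895 114.09 ]
tab2 [502.812 155.22  113.272]
utab [458.43  177.012  84.048]
rtab [ 572.24  -105.525   88.28 ]
ledge_far [587.062 137.587 105.01 ]
ledge_near [428.895 135.037 102.87 ]
re_far [588.96  -88.953  73.305]
re_near [434.402 -90.041  81.439]
```

step_arm(series=[31, -31, 0, 0.037, 1, 31, -31, 0, 0.037, 1, 31, -31, 0, 0.037, 1, 31, -31, 0, 0.037, 1, 31, -31, 0, 0.037, 1, 31, -31, 0, 0.037, 1, 31, -31, 0, 0.037, 1, 31, -31, 0, 0.037, 1, 31, -31, 0, 0.037, 1, 33, -31, 0, 0.037, 1, 0, 0, 0, 0, 1, 0, 0, 0, 0, 1], squeeze=5)

```text
clock: 1.6
eef_pos: [510.4, 203.0, 198.4]
eef_rot: [-3.142, -0.001, 3.141]
wrist_force: [0.4, 0.3, -0.4]
finger_gap: 0.6
finger_force: 0.0
```

```bash
python3 - <<'E'
from h import *
s=manip.read_state();print(s)
im,d=pts("wrist");t,_=pts("scene")
cv2.imwrite("pics/d1.png",np.hstack([im[:, ::1],cv2.resize(t[100:300,100:340],(288,240)).repeat(1,0) if 0 else cv2.copyMakeBorder(cv2.resize(t[100:300,100:340],(288,240)),0,144,0,0,0)]))
E
```

```text
{'clock': 1.6, 'joints': array([ 3.11831004e-01,  2.98989014e-01,  1.52294700e+00,  1.57781798e-04,
        1.32037993e+00, -1.25869241e+00]), 'qd': array([ 1.72038509e-02, -1.08491527e-02,  4.96202124e-03, -4.84658015e-05,
        1.53430655e-04, -1.99684898e-03]), 'effort': array([-1.43628672e+00, -5.24354768e+01, -3.55160916e+01, -3.82578943e-02,
        6.50474941e-02, -7.35540292e-02]), 'eef_pos': array([510.37477719, 203.01714454, 198.42102887]), 'eef_rot': array([-3.14151601e+00, -7.35280175e-04,  3.14128055e+00]), 'wrist_force': array([ 0.41737711,  0.28046775, -0.39333392]), 'moment': array([ 0.05713047, -0.01108444, -0.02264445]), 'finger_force': 0.0, 'finger_gap': 0.5752335221025624}
```

View pics/d1.png

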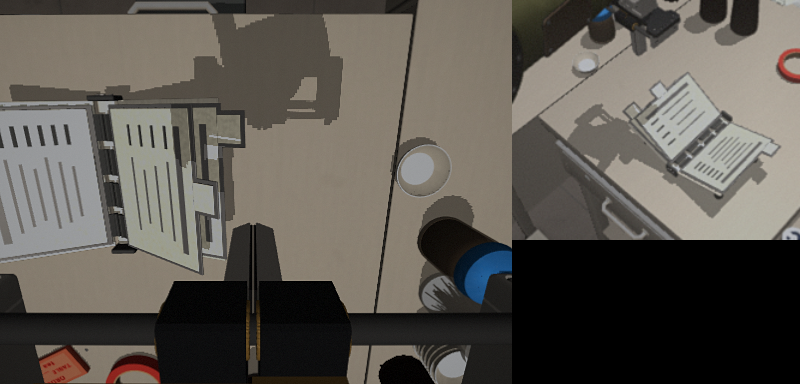

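The wrist view shows the middle tab at about (207,200), with its edge at column 218. The under leaf's tab is at (230,130) and the closed fingers are at about (253,230).

```bash
python3 - <<'E'
from h import *
P=np.load("wrist.npz")["P"]
np.set_printoptions(precision=1,suppress=True)
for uv in [(200,190),(207,200),(214,186),(216,212),(197,215),(180,130),(150,190),(120,190),(230,130),(240,120),(240,140),(212,235),(104,100),(116,246),(250,232),(253,228)]: print(uv,P[uv[1],uv[0]])
E
```

```text
(200, 190) [506.  154.5 117.3]
(207, 200) [514.  161.3 122.4]
(214, 186) [499.8 168.7 125.9]
(216, 212) [524.5 169.6 125.6]
(197, 215) [533.2 149.1 110.7]
(180, 130) [452.3 137.4 107.3]
(150, 190) [517.8  93.8  76.4]
(120, 190) [527.6  46.2  42.7]
(230, 130) [454.3 181.   85.3]
(240, 120) [444.7 190.9  86.1]
(240, 140) [463.7 190.8  87.9]
(212, 235) [570.2 157.7  76.1]
(104, 100) [425.7  41.4  42.3]
(116, 246) [604.4  28.3  35.2]
(250, 232) [503.3 201.5 217.2]
(253, 228) [503.1 203.3 211.6]
```

step_arm(series=[1, 0, -25, 0, 1, 1, 0, -25, 0, 1, 0, 0, -23, 0, 1, 0, -6, 0, 0, 1, 0, -5, 0, 0, 1, 0, -4, 0, 0, 1, 0, -3, 0, 0, 1, 0, -3, 0, 0, 1, 0, 0, 0, 0, 1])

```text
clock: 2.82
eef_pos: [512.8, 181.6, 125.8]
eef_rot: [3.142, 0.0, 3.142]
wrist_force: [0.3, 0.6, -0.2]
finger_gap: 0.6
finger_force: 0.0
```

step_arm(series=[0, -6, 7, 0, 1, 0, -6, 8, 0, 1, 0, -6, 6, 0, 1, 0, -6, 6, 0, 1, 0, -6, 6, 0, 1, 0, -6, 5, 0, 1, 0, -7, 5, 0, 1, 0, -6, 4, 0, 1, 0, 0, 0, 0, 1])

```text
clock: 3.95
eef_pos: [512.9, 132.5, 173.0]
eef_rot: [3.141, 0.0, 3.141]
wrist_force: [0.5, -0.4, -0.2]
finger_gap: 0.5
finger_force: 0.0
```

```bash
python3 - <<'E'
from h import *
pts("wrist"); t,_=pts("scene")
z=np.load("wrist.npz")
cv2.imwrite("pics/e1.png",np.hstack([z["im"],cv2.copyMakeBorder(cv2.resize(t[100:300,100:340],(288,240)),0,144,0,0,0)]))
E
```

```text
(no output)
```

View pics/e1.png

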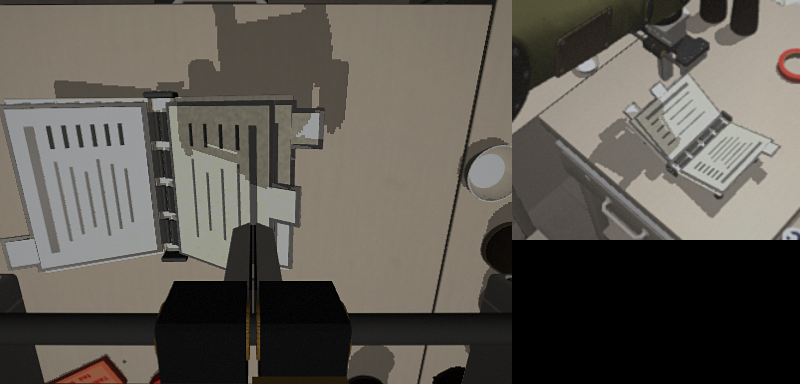

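The leaf looks unraised: the tab is at (288,205) and the fingers are at (253,230). I'll measure both.

```bash
python3 - <<'E'
from h import *
P=np.load("wrist.npz")["P"]
np.set_printoptions(precision=1,suppress=True)
for uv in [(270,200),(280,205),(290,195),(297,190),(297,218),(200,200),(230,130),(225,200),(310,130),(318,120),(243,228),(253,226),(262,230),(240,260),(268,260)]: print(uv,P[uv[1],uv[0]])
m=manip.camera_info("wrist");print(m["eye"],m["orientation"])
E
```

```text
(270, 200) [511.5 147.4 112.7]
(280, 205) [514.3 155.7 117.8]
(290, 195) [503.6 163.1 123.8]
(297, 190) [499.  168.4 125. ]
(297, 218) [522.9 169.3 125.9]
(200, 200) [526.6  78.8  66.7]
(230, 130) [454.2 112.7  90.5]
(225, 200) [520.5 106.1  85.4]
(310, 130) [454.7 183.8  85.5]
(318, 120) [445.8 189.7  88.7]
(243, 228) [504.6 126.6 188.6]
(253, 226) [505.8 132.8 182.7]
(262, 230) [504.3 138.1 192.4]
(240, 260) [504.4 126.4 228. ]
(268, 260) [503.7 140.  229.1]
[430.3 132.9 359.1] [2.9 0.  1.6]
```

```bash
python3 - <<'E'
from h import *
np.set_printoptions(precision=1,suppress=True)
for n in("scene","wrist"):
    z=np.load(n+".npz");P=z["P"];m=(abs(P[...,0]-512)<40)&(abs(P[...,1]-132)<40)&(P[...,2]>130)&(P[...,2]<300)
    Q=P[m];o=Q[np.argsort(Q[:,2])];print(n,len(Q));print(o[::max(1,len(o)//25)])
z=np.load("scene.npz");v,u=np.where((abs(z["P"][...,0]-512)<40)&(abs(z["P"][...,1]-132)<40)&(z["P"][...,2]>130));print(u.min(),u.max(),v.min(),v.max())
uc,vc=int(u.mean()),int(v.max());c=z["im"][vc-70:vc+30,uc-60:uc+60]
cv2.imwrite("pics/f.png",cv2.resize(c,None,fx=5,fy=5,interpolation=2))
E
```

```text
scene 365
[[498.9 166.7 130.2]
 [503.3 138.2 189.4]
 [504.8 119.  195.9]
 [505.2 129.3 198.5]
 [511.  117.9 202.6]
 [502.1 132.5 206.3]
 [508.6 118.5 211.7]
 [502.1 125.2 215.8]
 [504.7 140.8 219.7]
 [502.9 118.9 223.7]
 [502.7 118.5 227.8]
 [513.9 119.2 232.2]
 [513.7 118.7 236.4]
 [501.6 116.6 241.1]
 [509.  120.2 246.3]
 [504.  118.2 255.5]
 [481.7 142.4 283.3]
 [479.7 137.  285.6]
 [501.8 107.9 288.9]
 [478.5 113.3 290.7]
 [481.7 116.3 292.6]
 [484.6 106.6 294. ]
 [487.7 106.4 295. ]
 [487.6 109.4 296.1]
 [488.  166.6 297.4]
 [483.2 132.9 299. ]
 [492.7 139.1 300. ]]
wrist 14278
[[506.1 130.8 180.2]
 [504.  122.6 203.9]
 [504.4 122.9 218.7]
 [505.5 130.8 229.8]
 [505.8 133.1 238.9]
 [504.  130.6 250.2]
 [480.2 143.8 284.1]
 [480.5 126.7 286. ]
 [480.  154.9 287.7]
 [480.2 130.5 289.2]
 [481.  146.6 290.3]
 [485.3 103.9 291.3]
 [480.3 153.6 292.1]
 [480.  130.1 292.8]
 [487.4  93.8 293.4]
 [490.4  96.8 294. ]
 [485.9 103.  294.4]
 [491.9 104.4 294.8]
 [489.4 169.2 295.1]
 [480.7 125.1 295.4]
 [480.2 150.1 295.8]
 [479.4 141.8 296.3]
 [479.8 144.1 297.3]
 [487.9 131.4 298.3]
 [480.6 117.6 299.2]
 [480.5 123.2 300. ]]
193 247 55 173
```

View pics/f.png

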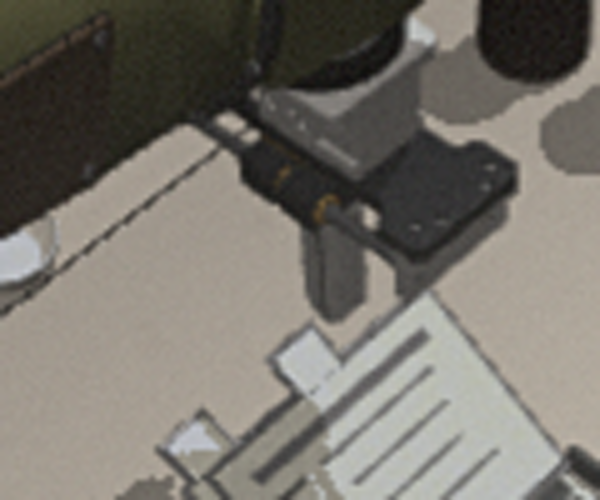

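Both cameras put the fingertip at z≈180 when the TCP reads 173. By the text the tip should be at 148, so the real tip sits about 7 mm above the reported TCP and my finger passed over the tab. I'll back off and go in about 30 mm lower, watching the force.

step_arm(series=[0, 24, 0, 0, 1, 0, 24, 0, 0, 1, 0, 24, 0, 0, 1, 0, 0, -25, 0, 1, 0, 0, -25, 0, 1, 0, 0, -25, 0, 1, 0, -8, 0, 0, 1, 0, -8, 0, 0, 1, 0, 0, 0, 0, 1])

```text
clock: 5.18
eef_pos: [513.3, 188.3, 98.9]
eef_rot: [3.141, 0.002, 3.141]
wrist_force: [-0.9, 0.4, 0.3]
finger_gap: 0.8
finger_force: 0.0
```

```bash
python3 - <<'E'
from h import *
np.set_printoptions(precision=1,suppress=True)
pts("wrist");pts("scene");T=manip.read_state()["eef_pos"];print(T)
for n in("wrist","scene"):
    P=np.load(n+".npz")["P"];m=(abs(P[...,0]-505)<10)&(abs(P[...,1]-T[1])<18)&(P[...,2]>50)&(P[...,2]<190)
    Q=P[m];o=Q[np.argsort(Q[:,2])];print(n,len(Q));print(o[:60:6])
E
```

```text
[513.1 188.8  98.6]
wrist 3029
[[495.2 172.1  77.8]
 [505.7 171.9  78.6]
 [501.7 172.   78.8]
 [512.5 171.   78.9]
 [514.8 171.   79.2]
 [503.9 171.3  79.2]
 [511.5 171.1  79.5]
 [509.  171.2  79.9]
 [506.6 172.   80.3]
 [513.2 171.9  81.1]]
scene 142
[[504.7 189.6 105.5]
 [503.1 190.7 114.5]
 [503.8 180.  118.6]
 [514.5 175.8 120.6]
 [514.8 175.7 124.5]
 [505.2 173.2 127.2]
 [502.9 181.6 130.5]
 [501.2 187.1 131.7]
 [505.7 173.1 135. ]
 [505.9 191.4 136.1]]
```

step_arm(series=[0, -5, 0, 0, 1, 0, -4, 2, 0, 1, 0, -5, 6, 0, 1, 0, -5, 6, 0, 1, 0, -6, 7, 0, 1, 0, -6, 6, 0, 1, 0, 0, 0, 0, 1])

```text
clock: 6.15
eef_pos: [513.0, 157.6, 125.2]
eef_rot: [3.141, 0.001, 3.141]
wrist_force: [-0.2, 0.4, 0.6]
finger_gap: 0.6
finger_force: 0.5
```

```bash
python3 - <<'E'
from h import *
np.set_printoptions(precision=1,suppress=True)
T=manip.read_state()["eef_pos"];print(T)
im,_=pts("wrist"); cv2.imwrite("pics/g.png",im)
P=np.load("wrist.npz")["P"]
for uv in [(150,200),(180,200),(200,200),(210,200),(220,200),(230,200),(240,200)]: print(uv,P[uv[1],uv[0]])
E
```

```text
[513.  157.6 125.2]
(150, 200) [505.8  75.7  82.6]
(180, 200) [493.3 109.2 120.4]
(200, 200) [488.1 125.5 136.2]
(210, 200) [512.7 120.5  61.6]
(220, 200) [511.3 129.7  66. ]
(230, 200) [510.  138.6  69.9]
(240, 200) [509.4 147.1  71.8]
```

View pics/g.png

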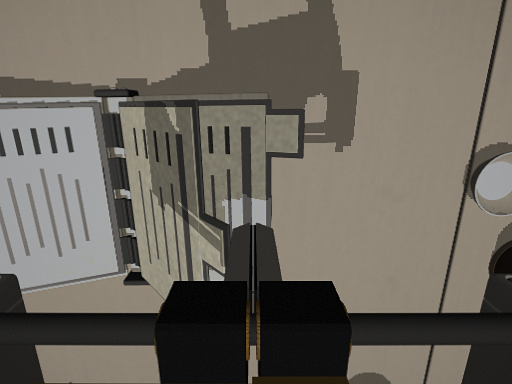

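The leaf is rising: its near edge is at (200,200) in the image, which gives an angle of about 0.83 rad. I'll keep following the arc.

step_arm(series=[0, -9, 7, 0, 1, 0, -7, 5, 0, 1, 0, -6, 5, 0, 1, 0, -7, 4, 0, 1, 0, -7, 4, 0, 1, 0, -7, 3, 0, 1, 0, -8, 4, 0, 1, 0, -8, 3, 0, 1, 0, -8, 3, 0, 1, 0, -8, 2, 0, 1, 0, -8, 1, 0, 1, 0, -8, 0, 0, 1, 0, -8, -2, 0, 1, 0, -8, -2, 0, 1, 0, 0, 0, 0, 1])

```text
clock: 8.07
eef_pos: [512.7, 50.2, 161.4]
eef_rot: [-3.141, -0.001, 3.141]
wrist_force: [-0.2, 0.6, 0.3]
finger_gap: 0.6
finger_force: 0.0
```

```bash
python3 - <<'E'
from h import *
np.set_printoptions(precision=1,suppress=True)
im,_=pts("scene"); cv2.imwrite("pics/h.png",cv2.resize(im[80:290,120:340],None,fx=2.7,fy=2.7,interpolation=2))
E
```

```text
(no output)
```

View pics/h.png

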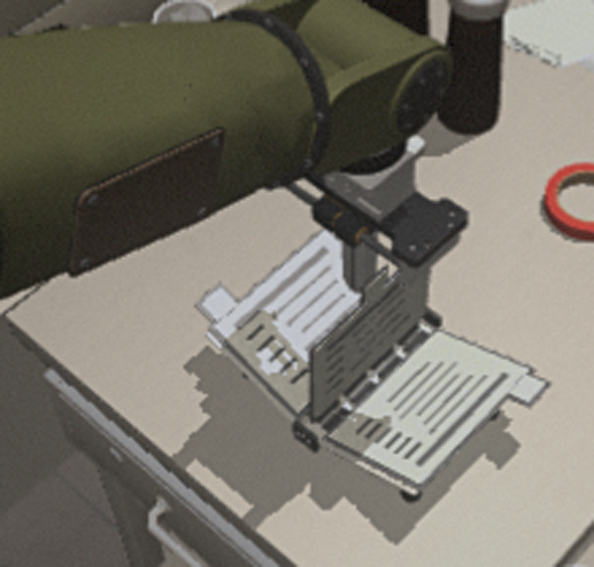

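The top leaf stands upright with the fingers behind it, at crop (360,260). Next I push it over and down.

step_arm(series=[0, -10, -1, 0, 1, 0, -10, -2, 0, 1, 0, -9, -2, 0, 1, 0, -8, -2, 0, 1, 0, -8, -3, 0, 1, 0, -9, -3, 0, 1, 0, -8, -4, 0, 1, 0, -8, -4, 0, 1, 0, -7, -5, 0, 1, 0, -7, -5, 0, 1, 0, -7, -6, 0, 1, 0, -6, -6, 0, 1, 0, -6, -6, 0, 1, 0, -5, -7, 0, 1, 0, -5, -7, 0, 1, 0, 0, 0, 0, 1])

```text
clock: 10.12
eef_pos: [512.5, -62.4, 98.1]
eef_rot: [3.141, -0.001, 3.141]
wrist_force: [-0.3, -0.3, -1.0]
finger_gap: -0.1
finger_force: 0.0
```

step_arm(series=[0, -4, -6, 0, 1, 0, -3, -6, 0, 1, 0, -2, -3, 0, 1, 0, -1, -3, 0, 1, 0, 0, 0, 0, 1])

```text
clock: 10.75
eef_pos: [512.7, -72.2, 80.6]
eef_rot: [3.142, -0.0, -3.141]
wrist_force: [-0.2, 0.1, 0.5]
finger_gap: 0.7
finger_force: 0.0
```

step_arm(series=[0, 0, -2, 0, 1, 0, 0, 0, 0, 1])

```text
clock: 11.0
eef_pos: [512.8, -72.1, 78.7]
eef_rot: [3.142, -0.0, -3.141]
wrist_force: [0.7, -0.9, 0.7]
finger_gap: 0.8
finger_force: 0.0
```

step_arm(series=[0, 0, -2, 0, 1, 0, 0, 0, 0, 1])

```text
clock: 11.25
eef_pos: [512.7, -72.2, 76.6]
eef_rot: [3.142, -0.0, -3.141]
wrist_force: [0.1, -0.3, -0.2]
finger_gap: 0.3
finger_force: 0.0
```

Forces are still low. I'll keep going down in small steps until the force rises.

step_arm(series=[0, 0, -2, 0, 1, 0, 0, 0, 0, 1])

```text
clock: 11.5
eef_pos: [512.7, -72.2, 74.6]
eef_rot: [3.142, -0.0, -3.141]
wrist_force: [1.1, 0.4, -0.2]
finger_gap: 0.5
finger_force: 0.0
```

step_arm(series=[0, 0, -1.5, 0, 1, 0, 0, 0, 0, 1])

```text
clock: 11.75
eef_pos: [512.9, -72.2, 73.5]
eef_rot: [-3.141, 0.0, -3.141]
wrist_force: [-0.5, 0.0, 3.5]
finger_gap: 0.4
finger_force: 1.5
```

```bash
python3 - <<'E'
from h import *
np.set_printoptions(precision=1,suppress=True)
im,_=pts("wrist"); cv2.imwrite("pics/i.png",im)
P=np.load("wrist.npz")["P"]
m=(abs(P[...,0]-460)<4)&(P[...,1]<60)&(P[...,1]>-140)
Q=P[m];o=Q[np.argsort(Q[:,1])];print(o[::max(1,len(o)//22)])
E
```

```text
[[ 461.7 -140.     1.3]
 [ 461.8 -126.5    0.5]
 [ 457.7 -113.6   -0.4]
 [ 457.1  -93.    78.8]
 [ 463.5  -86.1   83.4]
 [ 462.9  -80.2   83.4]
 [ 459.3  -74.3   79.9]
 [ 457.7  -67.7   78.6]
 [ 461.9  -61.5   75.4]
 [ 463.3  -54.6   74.2]
 [ 457.1  -47.5   70.4]
 [ 458.8  -40.    67.3]
 [ 457.8  -32.6   64.8]
 [ 462.9  -24.4   61.8]
 [ 457.3  -16.2   58.9]
 [ 461.1   -7.6   55.8]
 [ 463.1    2.    52.1]
 [ 458.1   11.4   47.9]
 [ 462.    21.3   45.4]
 [ 463.6   33.    39. ]
 [ 461.2   44.2   35. ]
 [ 456.7   53.3   36.2]
 [ 461.2   59.9   40.2]]
```

View pics/i.png

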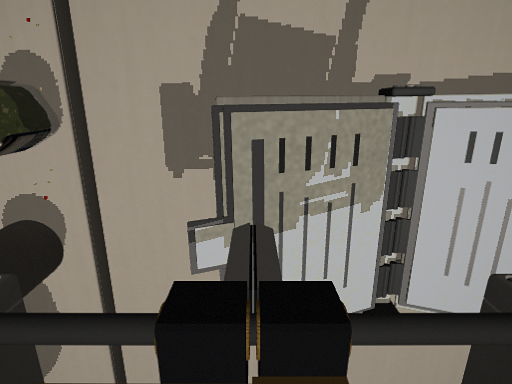

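The top leaf is flat on the right wing, with a measured slope of about 0.36, and its tab is at (207,245). Force is rising at the stop, so one more gentle press and then retreat.

step_arm(series=[0, 0, -1, 0, 1, 0, 0, -0.5, 0, 1, 0, 0, 0, 0, 1])

```text
clock: 12.18
eef_pos: [513.1, -72.3, 73.0]
eef_rot: [-3.141, 0.001, -3.141]
wrist_force: [-6.6, -0.8, 16.7]
finger_gap: 0.4
finger_force: 7.9
```

step_arm(series=[0, 0, 3, 0, 1, 0, 0, 10, 0, 1, 0, 0, 25, 0, 1, 0, 0, 35, 0, 1, 0, 0, 35, 0, 1, 0, 0, 35, 0, 1, 0, 0, 0, 0, 1, 0, 0, 0, 0, 1])

```text
clock: 13.18
eef_pos: [512.5, -72.1, 214.2]
eef_rot: [3.141, -0.001, -3.141]
wrist_force: [0.8, -0.4, 0.0]
finger_gap: 0.4
finger_force: 0.0
```

```bash
python3 - <<'E'
from h import *
pts("wrist");pts("top");P=np.load("wrist.npz")["P"]
for x in(445,460,480):
    for lo,hi in((-85,20),(60,155)):
        m=(abs(P[...,0]-x)<4)&(P[...,1]<hi)&(P[...,1]>lo)&(P[...,2]<140)
        Q=P[m];print(x,lo,len(Q),np.arctan(np.polyfit(Q[:,1],Q[:,2],1)[0]) if len(Q)>9 else 0,Q[:,2].max())
Q=np.load("top.npz")["P"]
for uv in((156,186),(368,172),(365,210)): print(Q[uv[1],uv[0]].round())
a=np.load("wrist.npz")["im"];b=np.load("top.npz")["im"]
cv2.imwrite("pics/j.png",np.hstack([a,cv2.copyMakeBorder(cv2.resize(b[120:240,130:390],(288,133)),0,251,0,0,0)]))
E
```

```text
445 -85 710 -0.34810793771731213 85.28104966914555
445 60 770 0.3473311647970549 77.12094204854759
460 -85 680 -0.349400183616426 84.48245866581055
460 60 737 0.3491448268646932 77.58713782053019
480 -85 642 -0.3497486656899857 84.80725357760383
480 60 704 0.3836574850761825 76.53637557702905
[506. 413.   9.]
[ 549. -267.   95.]
[ 429. -253.   98.]
```

Both sides lie at 0.35 rad, and the dish, shaker and jar are where they were. I'm handing it in.

```bash
python3 -c "
from cell import manip
print(manip.sign_off())"
```

```text
the job is handed in; nothing more can be done
None
```

The top leaf was pushed over the spine and pressed flat on the other side. The under leaf and the right wing measure flat at 0.35 rad, the shaker, jar and dish have not moved, and the job was handed in at about 13 s; my first pass went over the tab without touching it.

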